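# Set up the brown takeaway carton

## Robot

A 6-joint arm with a two-finger parallel gripper is mounted at the origin on a cart in front of the work surface, level with it; the furniture and walls round the work are solid. World frame = base frame: x ahead of the robot, y to its left, z up, the work surface at z = 0. Lengths are in mm, angles in rad, forces in N, time in s.
With the tool pointing down it reaches from about 400 to 925 mm from the base axis. Payload 12.5 kg.
Tool frame: the origin (TCP) lies at the centre of the arm's flange, where the gripper is bolted on; the fingertips stand 190 mm ahead of it and the grasp point (between the pads) lies 171 mm ahead of it; z points along the fingers, y is the line along which they close (so a half turn about z gives the same grasp; the last joint's range is limited). The gripper opens to 95 mm and grips with 3 to 60 N. Pads are 20 mm wide; open, the fingers measure 119 mm over their backs; the gripper's body (75 mm by 180 mm) begins 59 mm behind the grasp point.
Start: joints at [-1.274, 0.491, 1.559, -0, 1.092, -0.106], TCP at [245.016, -574.971, 404.761] pointing down, gripper open.
Joint ranges: [-3.1, 3.1], [-0.84, 2.19], [0.05, 2.79], [-1.13, 4.28], [0.06, 2.93], [-2.69, 2.69]. Speed limits (rad/s): [2.22, 2.22, 2.79, 3.14, 3.14, 3.14].

## Interface

Orientations are given as [roll, pitch, yaw] about the fixed x, y, z axes, in that order (R = Rz(yaw) Ry(pitch) Rx(roll)).
In Python, from cell import env, read_camera, search_frame, cut_out gives the robot as it stands. The module is installed in compiled form; this text tells all that it offers.
- The arm moves only by the tool move_arm, never from a script. Its argument "commands" is a list of rows, each a list of 3 entries, a list of its own where there are three numbers: the shift along the world's x, y, z normalised to -1 to 1, where 1 is 0.03 m, then the turn about the world's z normalised to -1 to 1, where 1 is 0.08 rad, then the opening, from -1 (shut) to 1 (fully open), so that 0 is half open. A call has 1 to 20 rows; each row shifts and turns the commanded pose from where the row before left it; what a row does not reach is not made up. A row lasts 1/12 s, in which the tool goes at most 41.7 mm and 7.16 degrees, less where a joint would pass 70% of its speed; a pose out of reach is approached as far as the arm can. A call with a number of a shift or a turn outside -1 to 1 is refused whole. A call with a gripper value outside its range is refused whole. The fingers move at their own pace and stop on an object; the grip force is fixed at half the most. Time passes only in rows, so rows that do not move let the fingers close. It gives the time, the measured TCP pose, the force, the opening and the grip force at its end, in the units of the state.
- env.state(): the state, without advancing time (a new reading comes with each control period).
- read_camera(name): name is "side" or "top" or "wrist"; returns a dict with "image" (420x560x3 uint8, red, green, blue), "fx", "fy", "cx", "cy" (pixels), "D" ([k1, k2, p1, p2, k3] as OpenCV has them; the pictures are not rectified), "rvec" (rotation vector, rad) and "tvec" (3), from world to camera coordinates, as OpenCV has them. Camera axes: x right, y down, z forward; pixel columns grow to the right and rows downward; lengths in mm; the calibration is good to about 2 mm. A picture is of the moment at which its call begins. There is no depth.
- env.job_done(): hands the job in; it is judged then, once.
Trained networks look in a picture, given as the dict that the camera call returned (one of the last four; its "shot" number tells which), for a name from the list of things; names that differ only in an ending like _2 or _b are one class to them, and where a whole thing is asked for, a point or a joint stands for the part that bears it (a point fixed in the world has none). Each returns a list of dicts, best first, with "confidence" (0 to 1); they miss things now and then, are a little off and sometimes report something else, mostly with a low value. They report only what shows in the picture. A call takes as long as a camera call.
- search_frame(thing, picture): "at" ([column, row] in pixels, amid what is visible of it).
- cut_out(thing, picture): "region" (420x560 bool, what is visible of it) and "at" ([column, row] in pixels, amid what is visible of it).
The state is a dict: "t": time; "joints": joint angles; "qvel": joint speeds; "tau": joint torques, N m; "eef_pos": TCP position; "tcp_rot": TCP orientation; "ft_force": force on the tool from outside, world axes, zero at the start; "moment": the same for the moment, N m; "opening": opening from 0.0 (shut) to 1.0 (fully open); "grip_force": force on a finger pad.
Only numpy, scipy, OpenCV 4.12 (cv2) and the standard library are available. Lean on these libraries where they do the work, as an engineer would, in place of code of your own. Each camera call takes 0.05 s, during which the arm holds its last target. There are 200 camera calls.

## Task

Two folding takeaway cartons are waiting, a brown one and a white one, each with two opposite walls already standing and two end panels still leaning outward. Gently set up the brown one, without crushing it, as an open box by raising both of its end panels until they stand upright, then let go. Leave the white carton untouched.

Things in the scene. Friction and masses are not known exactly. Their poses are not given: they have to be found in the camera images.
- brown_carton: Brown card carton, fixed to the table on a dark wood board. Origin: centre of the board's underside, on the table top. Base 100 mm (x) by 80 mm (y), 10 mm above the table. Side walls across x stand fixed, 60 mm above the table. End panels 92 mm wide, 50 mm long, 3 mm thick hinge on creases along x at y = +40 and -40 mm, 10 mm up, and slope up and outward; 45 mm clear outside them.
- brown_carton_left (a joint): angle (rad) of the brown end panel at +y: 0 = folded out level, 1.57 = upright, stop at 1.6; starts at 0.85 to 1.1. Free edge at y = 40 + 50 cos(angle) mm, z = 10 + 50 sin(angle) mm in the carton's frame. Needs 1 to 4 N: shut fingertips low outside it push its outer edge inward, best rising with the edge as it turns. The stiff crease holds any angle.
- brown_carton_right (a joint): the same for the brown end panel at -y: 0 = folded out level, 1.57 = upright, stop at 1.6; starts at 0.85 to 1.1. Free edge at y = -40 - 50 cos(angle) mm, z = 10 + 50 sin(angle) mm in the carton's frame. Both panels need no push beyond upright; pressing on with over 40 N against the stop crushes the card.
- white_carton: A carton of the same make and size, but white, on the other of the two tables; not to be touched. Origin and axes as on the brown one.

How it is judged:
By the outcome, as a careful person would: the job done as asked, in the order asked, and still so for the second after the job is handed in, with the robot touching nothing.
It also fails if it takes over 42 s, if anything falls off the work surface, if the arm or the gripper's body presses on something with over 40 N, if the wrist force passes 120 N, or if a joint passes its speed limit or range.

## Working session

There is one attempt and no reset: what is moved stays moved. The work goes in short steps, Python scripts to look and compute and a tool call to move; the robot and the scene stay as the last step left them, time stands still between calls to the robot, and variables do not carry over. Pictures are saved under pics/ and viewed, at most 10 in all, crops included, and the job is handed in when it is done.

Besides the shell and the picture viewer there is one more tool, called after "Call:" as name(argument=value, ...) on one line, values as JSON. move_arm: Moves the arm, as the interface text tells. Its arguments: {"type":"object","properties":{"commands":{"type":"array","items":{"type":"array"}}},"required":["commands"]}

```bash
mkdir -p pics; python3 - <<'E'
from cell import env, read_camera, search_frame, cut_out
import cv2,numpy as np
s=env.state();print(s['t'],s['eef_pos'],s['tcp_rot'],s['opening'])
for n in['side','top']:
    p=read_camera(n);cv2.imwrite(f'pics/{n}.png',p['image'][:,:,::-1])
    print(n,p['fx'],p['rvec'],p['tvec'])
    for t in['brown_carton','white_carton','brown_carton_left','brown_carton_right']:
        print(t,[(d['at'],round(d['confidence'],2)) for d in search_frame(t,p)])
a=cv2.imread('pics/side.png');b=cv2.imread('pics/top.png')
E
```

```text
0.0 [ 245.01795748 -574.94316246  404.15616555] [-3.14048642e+00 -1.00404776e-04  4.02825213e-01] 0.9995222659216549
side 417.4608430631266 [ 0.42668456 -2.56562152  1.48611763] [ 500.66619172  140.19506226 1159.32370372]
brown_carton [([241.9, 278.1], 0.66)]
white_carton [([309.8, 171.0], 0.58)]
brown_carton_left [([225.1, 295.6], 0.49)]
brown_carton_right [([248.5, 266.0], 0.56)]
top 464.3429427021389 [ 2.18343757 -2.14193722  0.15070609] [ -16.03708885  507.923888   1496.45135956]
brown_carton [([178.4, 204.5], 0.94)]
white_carton [([379.0, 204.6], 0.64)]
brown_carton_left [([164.9, 203.8], 0.58)]
brown_carton_right [([197.7, 205.1], 0.56), ([380.4, 203.3], 0.43)]
```

View pics/top.png

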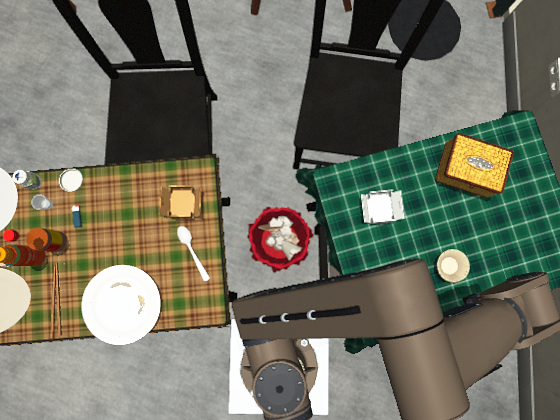

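View pics/side.png

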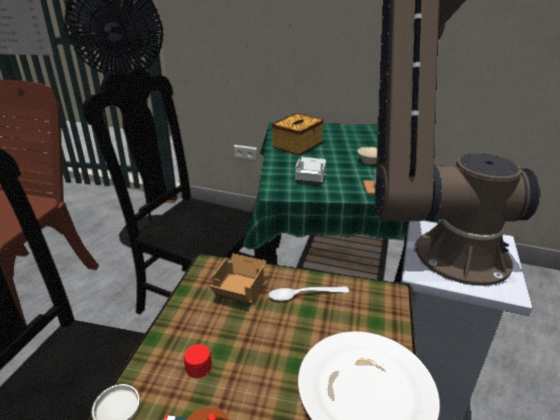

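The top view shows the brown carton at about (181,203) on the left table, with its panels facing image left and right (±y). The white carton is at (382,207) on the right table. Next I'll crop closer and project.

```bash
cat > h.py <<'E'
import cv2,numpy as np
def cam(p):
    return np.array([[p['fx'],0,p['cx']],[0,p['fy'],p['cy']],[0,0,1.]]),np.array(p['D'],float),np.array(p['rvec'],float),np.array(p['tvec'],float)
def proj(p,X):
    K,D,r,t=cam(p);return cv2.projectPoints(np.array(X,float).reshape(-1,1,3),r,t,K,D)[0].reshape(-1,2)
def back(p,uv,z):
    K,D,r,t=cam(p);R=cv2.Rodrigues(r)[0]
    n=cv2.undistortPoints(np.array(uv,float).reshape(-1,1,2),K,D).reshape(-1,2)
    d=np.c_[n,np.ones(len(n))]@R; c=-R.T@t
    return c+d*((z-c[2])/d[:,2])[:,None]
def model(x,y,yaw,l,r):
    P=[]
    for s,a in((1,l),(-1,r)):
        for X in(-46,46):
            P+= [[X,s*40,10],[X,s*(40+50*np.cos(a)),10+50*np.sin(a)]]
    for X in(-50,50):
        for Y in(-40,40): P+=[[X,Y,60]]
    P=np.array(P,float);c,s=np.cos(yaw),np.sin(yaw)
    return np.c_[x+c*P[:,0]-s*P[:,1],y+s*P[:,0]+c*P[:,1],P[:,2]]
E
python3 - <<'E'
from cell import *
from h import *
p=read_camera('top');q=read_camera('side')
print(back(p,[[182,203],[178.4,204.5],[217,157],[226,327],[185,230],[208,278]],10))
a=cv2.resize(p['image'][175:230,150:220],(700,550),interpolation=cv2.INTER_CUBIC)
b=cv2.resize(q['image'][250:310,200:275],(750,600),interpolation=cv2.INTER_CUBIC)
cv2.imwrite('pics/ct.png',a[:,:,::-1]);cv2.imwrite('pics/cs.png',b[:,:,::-1])
E
```

```text
[[524.43358805 334.07116602  10.        ]
 [519.14175749 345.8432556   10.        ]
 [683.82822724 223.10129423  10.        ]
 [122.43328669 173.89971435  10.        ]
 [434.35505621 320.02565347  10.        ]
 [278.39913175 237.89699293  10.        ]]
```

View pics/ct.png

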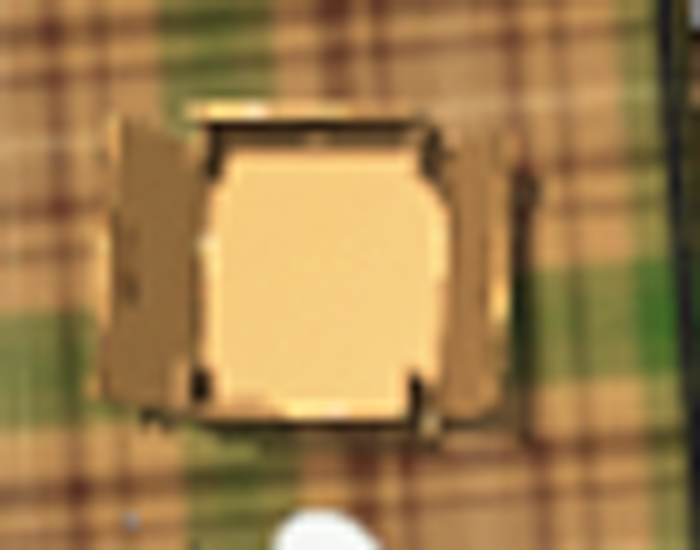

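View pics/cs.png

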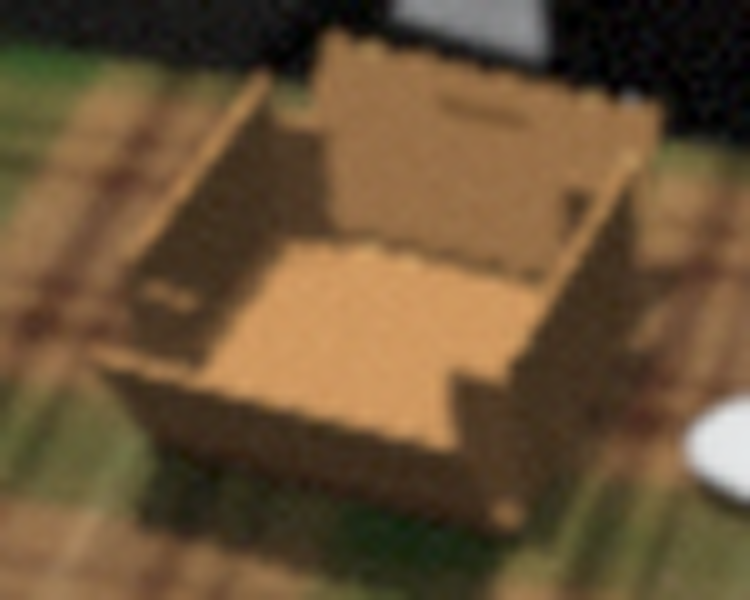

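The crops show both panels clearly. I'll fit the pose and panel angles to the visible corners.

```bash
python3 - <<'E'
from cell import *
from h import *
from scipy.optimize import least_squares
p=read_camera('top');q=read_camera('side')
T={3:(110,118),1:(98,398),7:(513,135),5:(500,415),11:(190,105),10:(425,115)}
S={7:(325,35),5:(660,105),3:(95,355),1:(515,520),10:(265,75),11:(130,265),8:(640,155),9:(515,365)}
tp=np.array(list(T.values()))/10+[149.5,174.5];sp=np.array(list(S.values()))/10+[199.5,249.5]
def f(v):
    M=model(*v[:5])
    return np.r_[(proj(p,M[list(T)])-tp).ravel(),(proj(q,M[list(S)])-sp).ravel()]
r=least_squares(f,[524,334,0.05,1,1],x_scale=[100,100,1,1,1],loss='soft_l1')
print(r.x.round(3));print(f(r.x).reshape(-1,2).round(1).tolist())
E
```

```text
[5.24849e+02 3.33077e+02 1.00000e-03 1.05200e+00 1.01900e+00]
[[-0.1, 0.4], [-0.4, 0.4], [-0.2, -0.5], [-0.0, -0.5], [-0.9, 0.3], [0.2, -0.3], [0.3, 0.2], [0.7, 0.6], [-0.3, 0.3], [-5.0, -7.1], [0.3, -0.6], [-0.6, 0.0], [0.5, -0.3], [0.8, -0.5]]
```

Call:
move_arm(commands=[[[0.7,1,0],1,-1],[[0.7,1,0],1,-1],[[0.7,1,0],1,-1],[[0.7,1,0],1,-1],[[0.7,1,0],1,-1],[[0.7,1,0],1,-1],[[0.7,1,0],1,-1],[[0.7,1,0],1,-1],[[0.7,1,0],1,-1],[[0.7,1,0],1,-1],[[0.7,1,0],1,-1],[[0.7,1,0],1,-1],[[0.7,1,0],1,-1],[[0.2,1,0],1,-1],[[0,1,0],0.6,-1],[[0,1,0],0,-1],[[0,1,0],0,-1],[[0,1,0],0,-1],[[0,1,0],0,-1],[[0,1,0],0,-1]])

```text
t: 2.37
eef_pos: [523.8, 26.5, 404.9]
tcp_rot: [3.141, 0.0, 1.571]
ft_force: [1.0, -0.0, 1.2]
opening: 0.004
grip_force: 0.0
```

Call:
move_arm(commands=[[[0,1,0],0,-1],[[0,1,0],0,-1],[[0,1,0],0,-1],[[0,1,0],0,-1],[[0,1,0],0,-1],[[0,1,0],0,-1],[[0,1,0],0,-1],[[0,0,-1],0,-1],[[0,0,-1],0,-1],[[0,0,-1],0,-1],[[0,0,-1],0,-1],[[0,0,-1],0,-1],[[0,0,-0.9],0,-1],[[0,0,0],0,-1]])

```text
t: 3.53
eef_pos: [523.2, 234.7, 223.5]
tcp_rot: [-3.135, 0.002, 1.571]
ft_force: [-0.8, -0.4, -0.4]
opening: 0.002
grip_force: 0.0
```

```bash
python3 - <<'E'
from cell import *
import cv2
q=read_camera('side');b=cv2.resize(q['image'][220:310,180:300],(800,600),interpolation=cv2.INTER_CUBIC)
cv2.imwrite('pics/cs2.png',b[:,:,::-1])
E
```

```text
(no output)
```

View pics/cs2.png

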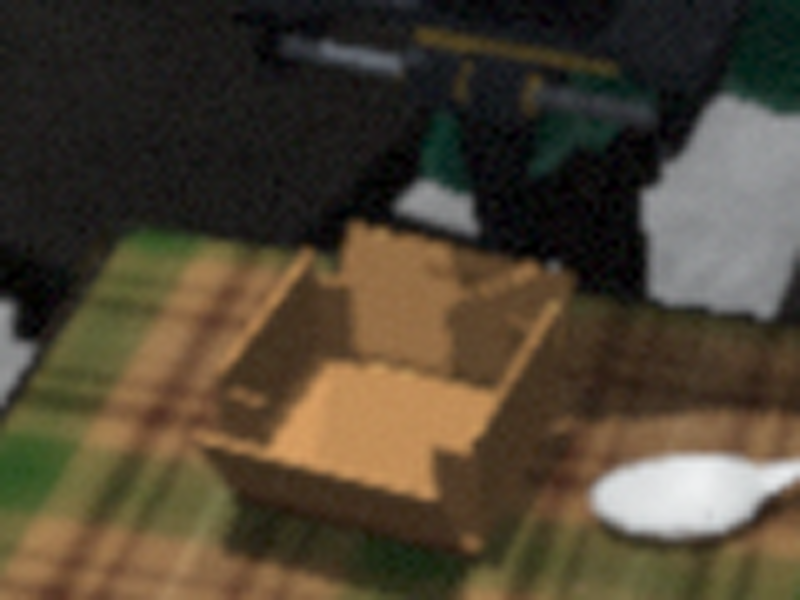

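The shut fingers stand outside the right panel, near its centre at about (490,170). Now I'll push inward in small steps.

Call:
move_arm(commands=[[[0,0.3,0],0,-1],[[0,0.3,0],0,-1],[[0,0.2,0],0,-1],[[0,0.2,0.05],0,-1],[[0,0.15,0.05],0,-1],[[0,0.15,0.05],0,-1],[[0,0.1,0.05],0,-1],[[0,0,0],0,-1]])

```text
t: 4.25
eef_pos: [524.0, 277.7, 234.2]
tcp_rot: [3.141, -0.0, 1.571]
ft_force: [0.0, -0.6, -0.2]
opening: 0.003
grip_force: 0.0
```

Call:
move_arm(commands=[[[0,0.07,0.03],0,-1],[[0,0,0],0,-1]])

```text
t: 4.42
eef_pos: [524.0, 279.2, 234.7]
tcp_rot: [-3.142, 0.0, 1.571]
ft_force: [0.1, 0.3, 0.1]
opening: 0.002
grip_force: 0.0
```

```bash
cat > look.py <<'E'
from cell import *
from h import *
import sys
q=read_camera('side');b=q['image'].copy()
b=cv2.resize(b[230:310,190:290],(750,600),interpolation=cv2.INTER_CUBIC)
for a,c in((1.3,(255,0,0)),(1.57,(0,255,0))):
    u=proj(q,model(524.8,333.1,0,a,a))
    for i,j in((1,3),(5,7)):
        P=[tuple(int(v) for v in ((u[k]-[189.5,229.5])*7.5)) for k in(i,j)]
        cv2.line(b,*P,c,1)
cv2.imwrite(sys.argv[1],b[:,:,::-1])
E
python3 look.py pics/l1.png
```

```text
(no output)
```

View pics/l1.png

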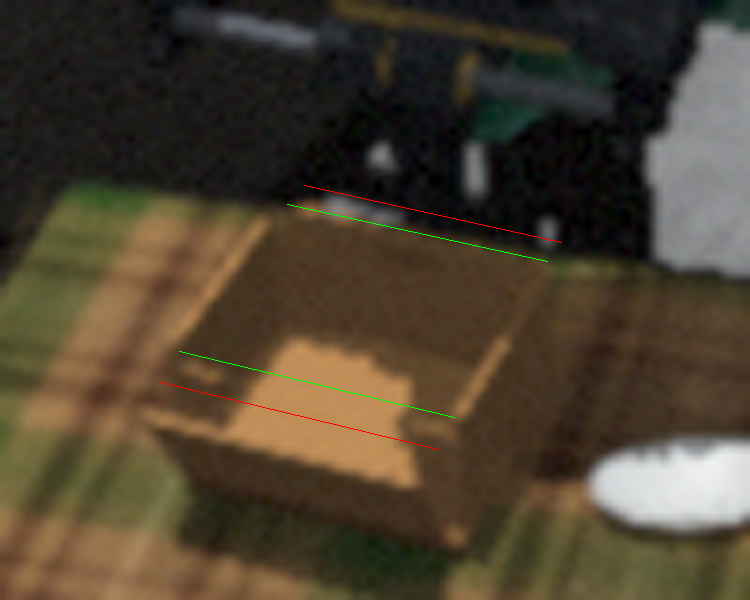

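The right panel's edge lies on the upright (green) line. I'll nudge it until the force just shows the stop.

Call:
move_arm(commands=[[[0,0.03,0],0,-1],[[0,0,0],0,-1]])

```text
t: 4.63
eef_pos: [524.0, 280.0, 234.6]
tcp_rot: [-3.141, 0.0, 1.571]
ft_force: [0.6, 0.0, 0.5]
opening: 0.008
grip_force: 0.1
```

Call:
move_arm(commands=[[[0,0.03,0],0,-1],[[0,0,0],0,-1]])

```text
t: 4.8
eef_pos: [524.0, 280.9, 234.6]
tcp_rot: [-3.142, 0.0, 1.571]
ft_force: [1.1, -0.5, 0.5]
opening: 0.005
grip_force: 0.4
```

Call:
move_arm(commands=[[[0,0.03,0],0,-1],[[0,0,0],0,-1]])

```text
t: 4.97
eef_pos: [524.1, 281.4, 234.6]
tcp_rot: [-3.141, 0.001, 1.571]
ft_force: [0.2, -5.8, 0.8]
opening: -0.002
grip_force: 2.8
```

```bash
python3 look.py pics/l2.png
```

```text
(no output)
```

View pics/l2.png

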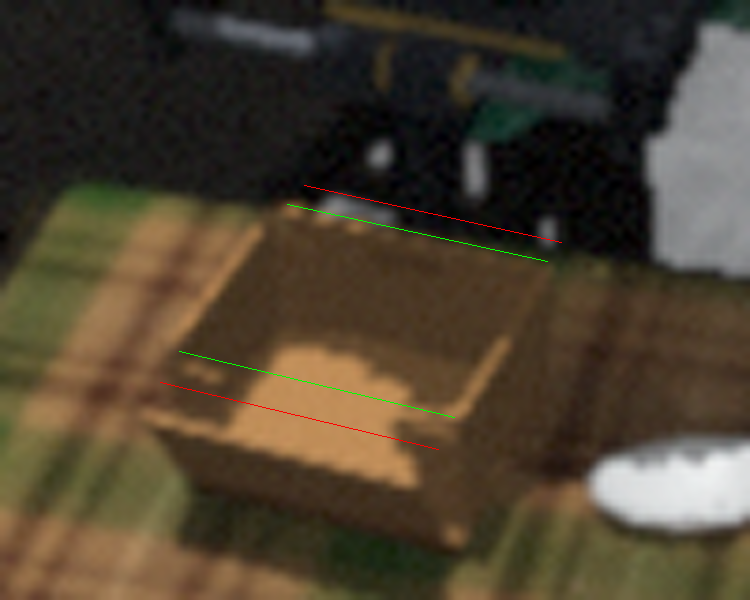

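The force of 5.8 N shows the right panel at its stop, upright. I'll back off, rise and cross over to outside the left panel.

Call:
move_arm(commands=[[[0,-0.4,0],0,-1],[[0,-0.7,0],0,-1],[[0,0,1],0,-1],[[0,0,1],0,-1],[[0,0,1],0,-1],[[0,0,0.5],0,-1],[[0,1,0],0,-1],[[0,1,0],0,-1],[[0,1,0],0,-1],[[0,1,0],0,-1],[[0,1,0],0,-1],[[0,1,0],0,-1],[[0,0.2,0],0,-1],[[0,0,0],0,-1]])

```text
t: 6.18
eef_pos: [523.6, 435.9, 339.1]
tcp_rot: [-3.141, -0.0, 1.573]
ft_force: [0.3, -0.3, -0.2]
opening: 0.003
grip_force: 0.0
```

Call:
move_arm(commands=[[[0,0,-1],0,-1],[[0,0,-1],0,-1],[[0,0,-1],0,-1],[[0,0,-0.9],0,-1],[[0,0,0],0,-1]])

```text
t: 6.6
eef_pos: [523.5, 432.5, 217.7]
tcp_rot: [-3.135, 0.005, 1.57]
ft_force: [-0.3, 0.4, -0.8]
opening: 0.001
grip_force: 0.0
```

Call:
move_arm(commands=[[[0,-0.3,0.1],0,-1],[[0,-0.3,0.1],0,-1],[[0,-0.3,0.1],0,-1],[[0,-0.2,0.05],0,-1],[[0,-0.15,0.05],0,-1],[[0,-0.15,0.05],0,-1],[[0,-0.1,0.05],0,-1],[[0,0,0],0,-1],[[0,0,0],0,-1]])

```text
t: 7.35
eef_pos: [524.0, 389.8, 237.7]
tcp_rot: [-3.142, 0.0, 1.571]
ft_force: [0.1, -0.0, 0.4]
opening: 0.002
grip_force: 0.0
```

Call:
move_arm(commands=[[[0,-0.05,0],0,-1],[[0,-0.05,0],0,-1],[[0,0,0],0,-1]])

```text
t: 7.6
eef_pos: [523.9, 386.8, 237.5]
tcp_rot: [-3.141, 0.0, 1.571]
ft_force: [0.3, 0.5, 0.2]
opening: 0.002
grip_force: 0.1
```

Call:
move_arm(commands=[[[0,-0.03,0],0,-1],[[0,0,0],0,-1]])

```text
t: 7.77
eef_pos: [524.0, 385.9, 237.5]
tcp_rot: [-3.141, 0.0, 1.571]
ft_force: [0.6, 0.9, -0.7]
opening: 0.005
grip_force: 0.2
```

Call:
move_arm(commands=[[[0,-0.03,0],0,-1],[[0,0,0],0,-1]])

```text
t: 7.93
eef_pos: [524.0, 385.0, 237.6]
tcp_rot: [-3.142, -0.0, 1.571]
ft_force: [-0.4, 1.4, -0.6]
opening: 0.007
grip_force: 0.6
```

Call:
move_arm(commands=[[[0,-0.02,0],0,-1],[[0,0,0],0,-1]])

```text
t: 8.1
eef_pos: [523.9, 384.7, 237.6]
tcp_rot: [3.141, -0.001, 1.571]
ft_force: [-1.1, 5.7, -2.2]
opening: 0.003
grip_force: 2.2
```

The left panel reached its stop at the same small force, and at the mirrored position. Next I'll back off, rise and check.

Call:
move_arm(commands=[[[0,0.4,0],0,-1],[[0,0.7,0],0,-1],[[0,0,1],0,-1],[[0,0,1],0,-1],[[0,0,1],0,-1],[[0,0,1],0,-1],[[0,0,1],0,-1],[[0,0,0],0,-1],[[0,0,0],0,-1]])

```text
t: 8.85
eef_pos: [523.9, 417.9, 389.5]
tcp_rot: [3.139, -0.001, 1.571]
ft_force: [0.4, 0.0, -0.5]
opening: 0.004
grip_force: 0.0
```

```bash
python3 look.py pics/l3.png
```

```text
(no output)
```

View pics/l3.png

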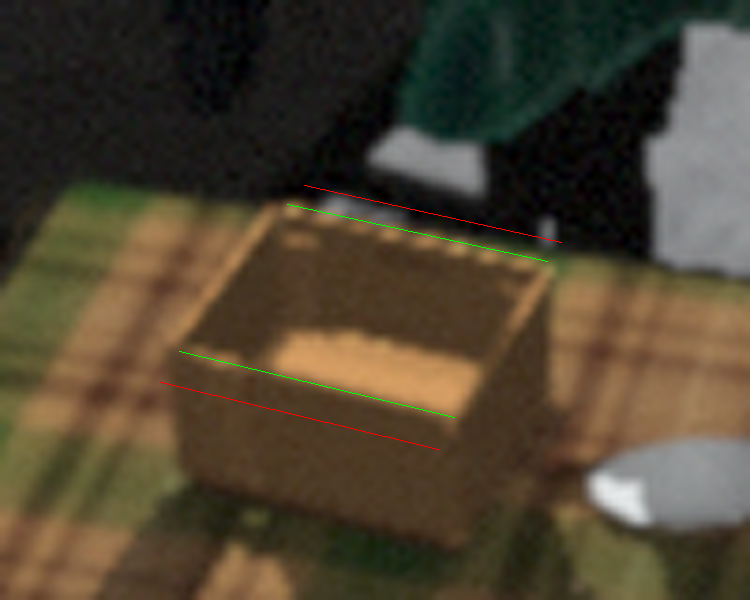

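Both panels stand upright, with their edges on the green lines, and the arm is clear of the carton.

```bash
python3 -c "
from cell import env
print(env.job_done())"
```

```text
the job is handed in; nothing more can be done
None
```

The brown carton is set up as an open box: both end panels stand upright, pushed home with about 6 N each, and the arm is clear; the white carton was left untouched, and the job was handed in at about 9 s (no verdict was returned).

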